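Snap the cap onto a solar bulb and lift it by the cap

ROBOT

A 6-joint arm with a two-finger parallel gripper is mounted at the origin on the work surface. World frame = base frame: x ahead of the robot, y to its left, z up, the work surface at z = 0. Lengths are in m, angles in rad, forces in N, time in s.
With the tool pointing down it reaches from about 0.35 to 0.775 m from the base axis. Payload 5.5 kg.
Tool frame: the origin (TCP) lies at the very end of the fingers, on their centre line; the grasp point (between the pads) lies 19 mm behind it; z points along the fingers, y is the line along which they close (so a half turn about z gives the same grasp; the last joint's range is limited). The gripper opens to 85 mm and grips with 20 to 120 N. Pads are 22 mm wide; open, the fingers measure 114 mm over their backs; the gripper's body (76 mm by 85 mm) begins 54 mm behind the grasp point. The pads swing forward as they close: fully open they stand 13 mm farther back than shut.
Start: joints at [-1.242, 0.313, 0.046, 1.304, 0, 1.431], TCP at [0.26, -0.513, 0.231] pointing down, gripper open.
Joint ranges: [-2.76, 2.76], [-0.86, 1.69], [-1.03, 1.26], [-2.2, 2.34], [-1.47, 1.5], [-3.14, 3.14]. Speed limits (rad/s): [2.57, 2.57, 3.14, 3.14, 3.14, 3.14].

INTERFACE

Orientations are given as a unit quaternion [w, x, y, z].
In Python, from workcell import env, cams, ticket, spotter gives the robot as it stands.
- The arm moves only by the tool jog_arm, never from a script. Its argument "increments" is a list that holds one entry, the list of rows, each a list of 7 numbers: the shift along the tool's x, y, z in units of 0.25 m (1.0 is 0.25 m), then the turn, a rotation vector about the tool's x, y, z in units of 180 degrees (1.0 is 180 degrees), then the closure in counts, from 0 (fully open) to 255 (shut). A call has 1 to 20 rows; each row shifts and turns the commanded pose from where the row before left it, along the tool's axes as they then stand; what a row does not reach is not made up. A row lasts 1/10 s, in which the tool goes at most 50 mm and 8.59 degrees, less where a joint would pass 70% of its speed; a pose out of reach is approached as far as the arm can. A call with a number of a shift or a turn outside -1 to 1 is refused whole. A call with a gripper value outside its range is refused whole. The fingers move at their own pace and stop on an object; "force" is the grip in N (left out, the last holds). Time passes only in rows, so rows that do not move let the fingers close. It gives the time, the measured TCP pose, the force, the opening and the grip force at its end, in the units of the state.
- env.get_state(): the state, without advancing time (a new reading comes with each control period).
- cams.read_camera(name): name is "side" or "top" or "wrist"; returns a dict with "pixels" (400x640x3 uint8, red, green, blue), "fx", "fy", "cx", "cy" (pixels), "k1" (the pictures are not rectified: a ray, as slopes to the right and down, at radius r is drawn at 1 + k1 r^2 times it, then the intrinsics apply), "xyz" and "attitude" of the camera in the world; the wrist camera has in their place "mount" (4x4, takes a point from camera to tool coordinates, whose origin is the TCP and whose axes are the flange's). Camera axes: x right, y down, z forward; pixel columns grow to the right and rows downward; lengths in m; the calibration is good to about 2 mm. A picture is of the moment at which its call begins: read the wrist's pose just before it. There is no depth.
- ticket.hand_in(): hands the job in; it is judged then, once.
Trained networks look in the newest picture that a camera, given by its name, has taken for a name from the list of things; names that differ only in an ending like _2 or _b are one class to them, and where a whole thing is asked for, a point or a joint stands for the part that bears it (a point fixed in the world has none). Each returns a list of dicts, best first, with "conf" (0 to 1); they miss things now and then, are a little off and sometimes report something else, mostly with a low value. They report only what shows in the picture. A call takes as long as a camera call. They do not tell look-alikes from the thing itself.
- spotter.find_in(target, camera): "uv" ([column, row] in pixels, amid what is visible of it).
- spotter.cut_out(target, camera): "region" (400x640 bool, what is visible of it) and "uv" ([column, row] in pixels, amid what is visible of it).
- spotter.landmark_of(target, camera): "uv" ([column, row] in pixels: a listed point, or the origin of a listed thing).
The state is a dict: "clock": time; "joint_pos": joint angles; "qvel": joint speeds; "tau": joint torques, N m; "tcp_pos": TCP position; "orientation": TCP orientation; "wrist_force": force on the tool from outside, world axes, zero at the start; "ft_torque": the same for the moment, N m; "finger_gap": finger opening in m; "grip_force": force on a finger pad.
Only numpy, scipy, OpenCV 4.12 (cv2) and the standard library are available. Lean on these libraries where they do the work, as an engineer would, in place of code of your own. Each camera call takes 0.05 s, during which the arm holds its last target. There are 200 camera calls.

TASK

The white solar bulb on the plank has had its battery changed and stands open: pick up its cap (the one with the loop), set it straight on the bulb's neck, press it down until it clicks fully home, and keep pressing firmly for about a second after the click. Then, holding only the cap, lift the bulb about five centimetres clear of the plank and finish like that, still holding it hanging upright and still in the gripper: do not put it down or let go. Keep the bulb from tipping over and leave the cup, egg cup, tin, dish, spoon and screwdriver where they are.

Things in the scene. Friction and masses are not known exactly. Their poses are not given: they have to be found in the camera images.
- bulb: the open solar bulb, loose, standing on a flat round foot 48 mm across: white plastic globe 76 mm across (widest 30 mm up), straight neck 34 mm across from 62 to 90 mm up, its upper edge bevelled to 27 mm across, a green circuit disc on top. Round about its z axis (up); origin at the centre of the foot's underside. 0.09 to 0.17 kg.
- bulb_neck (a point): centre of the flat top of the bulb's neck, 90 mm above its foot, axes as the bulb's. With the cap fully home the cap's underside lies 24 mm below this point (66 mm above the foot) and the cap stops hard.
- bulb_bumps (a point): point on the neck's axis, 75 mm above the foot, ringed by four sprung snap bumps that stand out 3 mm. Pushing the cap straight down over them takes a peak of 8 to 15 N, felt from 14 mm above home; about 10 mm above home the push drops to almost nothing and stays low until the bumps spring out (last 4 mm) and the cap meets its hard stop. Once home it holds against a pull of about 12 N.
- cap: the bulb's white cap, loose, standing open side down, a dark solar panel on top. Round about z (up), origin at the centre of its underside: flange 56 mm across up to 7.5 mm, above it a straight body 48 mm across up to 28 mm. Its opening, 36.4 mm across, goes over the 34 mm neck; the bevel draws it in from about 3 mm off-centre. About 0.035 kg.
- cap_grip (a point): on the cap's axis, 18 mm above its underside: middle of the 48 mm body, the part to grip (any direction round it). Over the top stands a plastic loop of 5 mm bar in the cap's own xz plane, 44 mm wide, its top 50 mm above the underside.
- blue_cup: blue plastic drinking cup, 74 mm across the rim, 85 mm tall, open at the top; origin at the centre of its underside. A bystander.
- egg_cup: white ceramic egg cup on a stem, 49 mm across, 60 mm tall; origin at the centre of its underside. A bystander.
- tin: round green tin box with a bright twist cap, 89 mm across, 56 mm tall; origin at the centre of its underside. A bystander.
- dish: small blue ceramic dish, 100 mm across, 20 mm tall, with an old battery cell in it; origin at the centre of its underside. A bystander.
- teaspoon: steel teaspoon lying along its x axis, 138 mm long, 10 mm high; origin under its middle. A bystander.
- screwdriver: small screwdriver with an orange handle lying along its x axis, 150 mm long, 26 mm high; origin under its middle. A bystander.
- plank: the fixed wooden work surface, its top at height 0; origin on the top in the middle of the working area. Fixed kitchen equipment stands on it outside the working area: kettle, toaster, dish rack and bread board at the sides, a spice rack at the far edge.
Mind the look-alikes: they are no part of the job. What is shaped like the bulb but red is not meant.

How it is judged:
On the way:
1. the cap is snapped fully home on the standing bulb and is still being pressed down (z of cap in the frame of bulb_neck below -0.0225 m and x of cap in the frame of bulb_neck between -0.003 and 0.003 m and y of cap in the frame of bulb_neck between -0.003 and 0.003 m and angle between the z axis of cap and the z axis of bulb, either way round below 0.08 rad and contact force between bulb and plank above 5 N), for 0.5 s.
At the end, for the whole second after the job is handed in: The cap sits fully home on the bulb (within 1.5 mm in height, 3 mm sideways, square within 0.08 rad); the gripper holds the cap and touches nothing of the bulb; the bulb hangs from its cap with its foot more than 25 mm above the plank, upright within 0.25 rad, at rest, resting on nothing else (z of cap in the frame of bulb_neck below -0.0225 m and x of cap in the frame of bulb_neck between -0.003 and 0.003 m and y of cap in the frame of bulb_neck between -0.003 and 0.003 m and angle between the z axis of cap and the z axis of bulb, either way round below 0.08 rad and height (world z) of bulb above 0.025 m and angle between bulb's own z axis and vertical below 0.25 rad and linear speed of bulb below 0.03 m/s and angular speed of bulb below 0.3 rad/s and contact force between the fingers and cap above 2 N and contact force between each of the arm, the fingers and bulb below 0.5 N and contact force between bulb and plank below 0.1 N and contact force between bulb and blue_cup below 0.1 N and contact force between bulb and egg_cup below 0.1 N and contact force between bulb and tin below 0.1 N and contact force between bulb and dish below 0.1 N and contact force between bulb and teaspoon below 0.1 N and contact force between bulb and screwdriver below 0.1 N); the arm keeps its last pose, push and grip.
It fails at once if the bulb is tipped over (angle between bulb's own z axis and vertical above 0.5 rad).
It fails at once if a bystander is pushed more than 30 mm from its place (distance of any of blue_cup, egg_cup, tin, dish, teaspoon, screwdriver from where it was at the start of the episode above 0.03 m).
It also fails if it takes over 51 s, if anything falls off the work surface, if the arm or the gripper's body presses on something with over 40 N, if the wrist force passes 120 N, or if a joint passes its speed limit or range.

## Working session

There is one attempt and no reset: what is moved stays moved. The work goes in short steps, Python scripts to look and compute and a tool call to move; the robot and the scene stay as the last step left them, time stands still between calls to the robot, and variables do not carry over. Pictures are saved under pics/ and viewed, at most 10 in all, crops included, and the job is handed in when it is done.

Besides the shell and the picture viewer there is one more tool, called as name(argument=value, ...), one argument or row to a line, values as JSON. jog_arm: Moves the arm, as the interface text tells. Shifts and turns lie within -1 to 1; 1 stands for 0.25 m of shift or 180 degrees of turn. Its arguments: {"type":"object","properties":{"increments":{"type":"array"},"force":{"type":"number"}},"required":["increments"]}

```bash
mkdir -p pics; ls
cat > h.py <<'E'
import numpy as np, cv2
from scipy.spatial.transform import Rotation as R
from workcell import env, cams, ticket, spotter
def rot(q): return R.from_quat([q[1],q[2],q[3],q[0]]).as_matrix()
def cam(name):
    s=env.get_state(); c=cams.read_camera(name)
    if name=="wrist":
        M=np.array(c["mount"]); T=np.eye(4); T[:3,:3]=rot(s["orientation"]); T[:3,3]=s["tcp_pos"]; W=T@M
        c["Rw"],c["t"]=W[:3,:3],W[:3,3]
    else:
        a=np.array(c["attitude"]); c["Rw"]=a if a.shape==(3,3) else rot(a); c["t"]=np.array(c["xyz"])
    return c
def ray(c,uv):
    d=np.array([(uv[0]-c["cx"])/c["fx"],(uv[1]-c["cy"])/c["fy"]]); u=d.copy()
    for _ in range(20): u=d/(1+c["k1"]*(u@u))
    return c["Rw"]@np.array([*u,1])
def at_z(c,uv,z):
    r=ray(c,uv); return c["t"]+r*(z-c["t"][2])/r[2]
def tri(c1,u1,c2,u2):
    A=np.zeros((3,3));b=np.zeros(3);rs=[]
    for c,u in((c1,u1),(c2,u2)):
        r=ray(c,u);r/=np.linalg.norm(r);P=np.eye(3)-np.outer(r,r);A+=P;b+=P@c["t"];rs.append((P,c["t"]))
    p=np.linalg.solve(A,b); return p,[np.linalg.norm(P@(p-t)) for P,t in rs]
def save(c,f): cv2.imwrite("pics/"+f,c["pixels"][:,:,::-1])
def proj(c,p):
    q=c["Rw"].T@(np.array(p)-c["t"]);u=q[:2]/q[2];u=u*(1+c["k1"]*(u@u));return np.array([c["cx"]+c["fx"]*u[0],c["cy"]+c["fy"]*u[1]])
E
python3 - <<'E'
from h import *
s=env.get_state(); print(s)
for n in("side","top"):
    c=cam(n); save(c,n+"0.png"); print(n,c["t"],c["Rw"][:,2],c["fx"],c["k1"])
    for t in("bulb","cap","bulb_neck","cap_grip","blue_cup","egg_cup","tin","dish","teaspoon","screwdriver"):
        z={"bulb_neck":.09,"cap_grip":.018}.get(t,0)
        for d in spotter.landmark_of(t,n)[:3]: print(n,t,np.round(d["uv"]),round(d["conf"],2),at_z(c,d["uv"],z).round(3))
E
```

```text
pics
{'clock': 0.0, 'joint_pos': array([-1.24161140e+00,  3.14009038e-01,  4.50140286e-02,  1.30361939e+00,
       -3.97201902e-05,  1.43122796e+00]), 'qvel': array([ 0.00122678, -0.00102765, -0.0001361 ,  0.00227254, -0.00038821,
       -0.00047847]), 'tau': array([ 2.72469129e-03, -4.80625284e+01,  2.98533046e+01,  1.91305135e-02,
        1.34028886e-05,  2.93841197e-06]), 'tcp_pos': array([ 0.25960266, -0.512496  ,  0.2304183 ]), 'orientation': array([-9.03075592e-04,  9.72658890e-01,  2.32236640e-01, -1.05826182e-04]), 'wrist_force': array([ 0.04356023, -0.35543983,  0.19057845]), 'ft_torque': array([ 0.00131961, -0.05380405, -0.02267219]), 'grip_force': 0.0, 'finger_gap': 0.08543527850549373}
side [ 0.48262798 -0.87696384  0.71900387] [ 0.04904502  0.80769109 -0.5875625 ] 414.8120668568523 -0.07675490963252721
side bulb [239. 264.] 0.92 [ 0.338 -0.129  0.   ]
side bulb [289. 256.] 0.75 [ 0.461 -0.109  0.   ]
side bulb [275. 294.] 0.56 [ 0.427 -0.233 -0.   ]
side cap [286. 187.] 0.62 [0.453 0.208 0.   ]
side bulb_neck [233. 231.] 0.94 [ 0.331 -0.11   0.09 ]
side bulb_neck [290. 2
[... 769 characters left out ...]
 [362. 227.] 0.78 [ 0.455 -0.114  0.   ]
top cap [248. 225.] 0.88 [0.464 0.196 0.   ]
top cap [363. 223.] 0.53 [ 0.466 -0.117  0.   ]
top bulb_neck [412. 237.] 0.86 [ 0.428 -0.23   0.09 ]
top bulb_neck [371. 275.] 0.67 [ 0.335 -0.125  0.09 ]
top bulb_neck [364. 223.] 0.57 [ 0.465 -0.109  0.09 ]
top cap_grip [246. 228.] 0.64 [0.455 0.199 0.018]
top cap_grip [366. 223.] 0.41 [ 0.465 -0.124  0.018]
top blue_cup [179. 254.] 0.95 [0.384 0.384 0.   ]
top egg_cup [188. 162.] 0.87 [0.639 0.366 0.   ]
top tin [329. 138.] 0.75 [ 0.703 -0.026  0.   ]
top dish [443. 168.] 0.94 [ 0.617 -0.344  0.   ]
top teaspoon [465. 247.] 0.54 [ 0.396 -0.399  0.   ]
top screwdriver [249. 124.] 0.65 [0.745 0.197 0.   ]
```

Run:
```python
import cv2
for n in("side0","top0"):
    i=cv2.imread(f"pics/{n}.png")[80:360,140:500]; cv2.imwrite(f"pics/{n}c.png",cv2.resize(i,None,fx=2.1,fy=2.1,interpolation=cv2.INTER_CUBIC))
```

```text
(no output)
```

View pics/side0c.png

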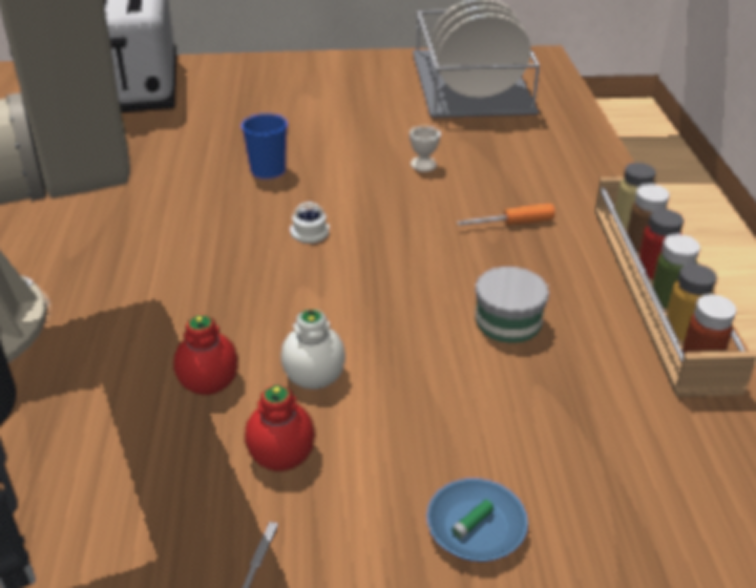

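View pics/top0c.png

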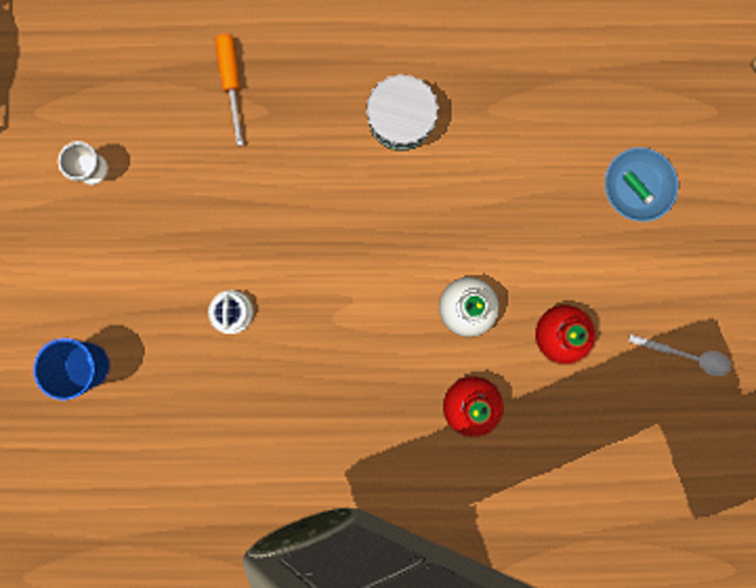

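The white bulb is the one near side pixel (289, 250), and the reds are at (239, 264) and (275, 294). The cap is near side pixel (287, 187) and top pixel (250, 228), at about (0.46, 0.195), with its loop running along world x. First I turn the tool so that its x points along world +y.

jog_arm(
  increments=[
    [[0,0,0,0,0,-0.0438,0],[0,0,0,0,0,-0.0438,0],[0,0,0,0,0,-0.0438,0],[0,0,0,0,0,-0.0438,0],[0,0,0,0,0,-0.0438,0],[0,0,0,0,0,-0.0438,0],[0,0,0,0,0,-0.0438,0],[0,0,0,0,0,-0.0438,0]],
  ],
  force=40,
)

```text
clock: 1.9
tcp_pos: [0.2598, -0.513, 0.2313]
orientation: [0.0, 0.706, 0.709, -0.0]
wrist_force: [-0.5, -0.6, -0.9]
finger_gap: 0.0856
grip_force: 0.0
```

jog_arm(
  increments=[
    [[0.16,0.08,0,0,0,0,0],[0.16,0.08,0,0,0,0,0],[0.16,0.08,0,0,0,0,0],[0.16,0.08,0,0,0,0,0],[0.16,0.08,0,0,0,0,0],[0.16,0.08,0,0,0,0,0],[0.16,0.08,0,0,0,0,0],[0.16,0.08,0,0,0,0,0],[0.16,0.08,0,0,0,0,0],[0.16,0.08,0,0,0,0,0],[0,0,0,0,0,0,0],[0,0,0,0,0,0,0]],
  ],
)

```text
clock: 3.1
tcp_pos: [0.4605, -0.1122, 0.2313]
orientation: [0.0, 0.706, 0.708, -0.0]
wrist_force: [-0.6, -0.2, 0.3]
finger_gap: 0.0855
grip_force: 0.0
```

```bash
cat > look.py <<'E'
from h import *
import sys
n,ts=sys.argv[1],sys.argv[2].split(",")
c=cam(n); save(c,sys.argv[3]); print(env.get_state()["tcp_pos"],c["t"],c["Rw"][:,2])
for t in ts:
    z={"bulb_neck":.09,"cap_grip":.018}.get(t,0)
    for d in spotter.landmark_of(t,n)[:3]: print(t,np.round(d["uv"]),round(d["conf"],2),at_z(c,d["uv"],z).round(4))
E
python3 look.py wrist bulb,bulb_neck w1.png
```

```text
[ 0.46025827 -0.11311188  0.23130653] [ 0.46083114 -0.0446359   0.37327399] [ 0.0010495  -0.2701778  -0.96280987]
bulb [299. 256.] 0.98 [ 0.4256 -0.2404  0.    ]
bulb [325. 172.] 0.77 [ 0.4638 -0.1124  0.    ]
bulb [232. 175.] 0.62 [ 0.3364 -0.1176  0.    ]
bulb_neck [322. 187.] 0.89 [ 0.4608 -0.1126  0.09  ]
bulb_neck [206. 193.] 0.84 [ 0.3365 -0.119   0.09  ]
bulb_neck [288. 290.] 0.7 [ 0.4208 -0.2384  0.09  ]
```

View pics/w1.png

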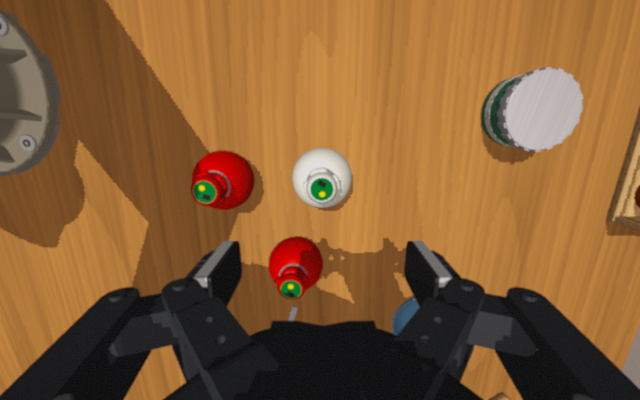

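White bulb is mid-image, its green disc at (322, 187); reds to its left and below. I'll refine the disc centre from all three cameras.

Run:
```python
from h import *
C=[]
for n in("wrist","side","top"):
    c=cam(n); p=proj(c,[.4615,-.111,.09]); h=cv2.cvtColor(c["pixels"],cv2.COLOR_RGB2HSV)
    # disc incl. yellow & dark parts: green mask then ellipse hull
    m=((h[...,0]>30)&(h[...,0]<95)&(h[...,1]>110)).astype(np.uint8)
    yy,xx=np.mgrid[:400,:640]; m[np.hypot(xx-p[0],yy-p[1])>18]=0
    pts=cv2.findNonZero(m); hull=cv2.convexHull(pts); M=cv2.moments(hull); u=(M["m10"]/M["m00"],M["m01"]/M["m00"])
    print(n,p.round(1),np.round(u,1),len(pts),at_z(c,u,.09).round(4)); C.append((c,u))
    print([ (d["uv"],round(d["conf"],2),at_z(c,d["uv"],.09).round(4)[:2]) for d in spotter.landmark_of("bulb_neck",n) if np.linalg.norm(d["uv"]-p)<15])
for i,j in((0,1),(0,2),(1,2)): print(tri(*C[i],*C[j]))
```

```text
wrist [323.6 183.7] [321.9 187.1] 295 [ 0.4597 -0.1146  0.09  ]
[([319.7, 188.8], 0.64, array([ 0.4574, -0.1165])), ([323.5, 169.0], 0.27, array([ 0.4614, -0.0954]))]
side [287.8 229.3] [287.7 230.3] 16 [ 0.4613 -0.1149  0.09  ]
[([287.6, 228.1], 0.76, array([ 0.4611, -0.1066]))]
top [365.  223.9] [370.6 222.4] 24 [ 0.4651 -0.1251  0.09  ]
[([364.3, 225.0], 0.72, array([ 0.4588, -0.1092]))]
(array([ 0.46053596, -0.11464594,  0.08977375]), [np.float64(0.0008057307620705378), np.float64(0.0008057307620704654)])
(array([ 0.46323469, -0.13539415,  0.00749092]), [np.float64(0.003855585600997518), np.float64(0.003855585600997469)])
(array([ 0.4632593 , -0.1241239 ,  0.09769041]), [np.float64(0.001652454560935231), np.float64(0.0016524545609352054)])
```

jog_arm(
  increments=[
    [[0.14,0,0,0,0,0,0],[0.14,0,0,0,0,0,0],[0.14,0,0,0,0,0,0],[0.14,0,0,0,0,0,0],[0.14,0,0,0,0,0,0],[0.14,0,0,0,0,0,0],[0.14,0,0,0,0,0,0],[0.14,0,0,0,0,0,0],[0.12,0,0,0,0,0,0],[0,0,0,0,0,0,0],[0,0,0,0,0,0,0]],
  ],
)

```text
clock: 4.65
tcp_pos: [0.4605, 0.1969, 0.2311]
orientation: [0.0, 0.707, 0.707, -0.0]
wrist_force: [-0.1, 0.6, -0.6]
finger_gap: 0.0852
grip_force: 0.0
```

```bash
python3 look.py wrist cap,cap_grip w2.png
python3 - <<'E'
from h import *
c=cam("wrist"); print(env.get_state()["tcp_pos"])
for d in spotter.cut_out("cap","wrist")[:2]:
    m=d["region"].astype(np.uint8); (a,b),r=cv2.minEnclosingCircle(cv2.findNonZero(m)); x,y,w,h=cv2.boundingRect(m)
    print(d["conf"],(a,b),r,(x,y,w,h),at_z(c,(a,b),.018),m.sum())
E
```

```text
[0.46058604 0.19624146 0.23115953] [0.46095495 0.26440483 0.3730308 ] [ 2.91529076e-04 -2.70357686e-01 -9.62759906e-01]
cap [318. 176.] 0.57 [0.4546 0.1909 0.    ]
cap [471.  28.] 0.56 [0.6418 0.3739 0.    ]
cap_grip [321. 180.] 0.59 [0.4589 0.1885 0.018 ]
cap_grip [475.  29.] 0.58 [0.6375 0.3677 0.018 ]
[0.46078091 0.19568367 0.23129912]
0.58 (318.47894287109375, 175.82901000976562) 20.976112365722656 (298, 155, 42, 42) [0.45579899 0.19304883 0.018     ] 1347
```

View pics/w2.png

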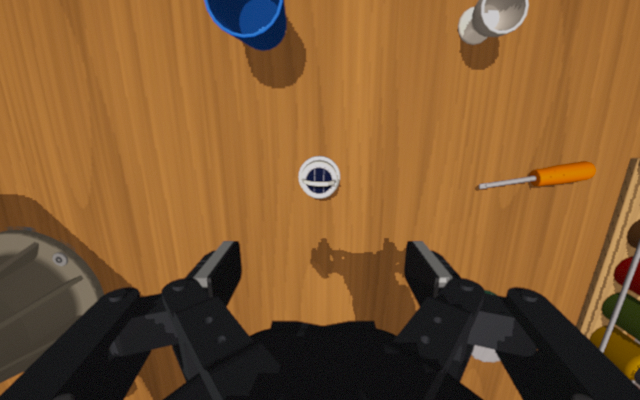

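Cap seen at (319, 177), loop running horizontally (along world x), nothing near it. I'll descend for a closer look.

jog_arm(
  increments=[
    [[-0.02,-0.016,0.11,0,0,0,0],[0,0,0.11,0,0,0,0],[0,0,0.11,0,0,0,0],[0,0,0.11,0,0,0,0],[0,0,0,0,0,0,0],[0,0,0,0,0,0,0]],
  ],
)

```text
clock: 5.5
tcp_pos: [0.4565, 0.1911, 0.1216]
orientation: [-0.0, 0.708, 0.706, -0.0]
wrist_force: [0.0, -0.1, 0.4]
finger_gap: 0.0855
grip_force: 0.0
```

Run:
```python
from h import *
s=env.get_state(); print(s["tcp_pos"],s["joint_pos"])
c=cam("wrist"); save(c,"w3.png")
for t in("cap","cap_grip"):
    for d in spotter.landmark_of(t,"wrist")[:2]: print(t,d["uv"],d["conf"],at_z(c,d["uv"],.018 if t!="cap" else 0))
ds=spotter.cut_out("cap","wrist")
px=c["pixels"].astype(int); 
h=cv2.cvtColor(c["pixels"],cv2.COLOR_RGB2HSV); m=((h[...,1]<60)&(h[...,2]>90)).astype(np.uint8)
p=proj(c,[.457,.192,.005]); yy,xx=np.mgrid[:400,:640]; m[np.hypot(xx-p[0],yy-p[1])>50]=0
hull=cv2.convexHull(cv2.findNonZero(m)); (a,b),ax,an=cv2.fitEllipse(hull); print("white",p,(a,b),ax,an,at_z(c,(a,b),.0075))
for d in ds[:1]:
    k=d["region"].astype(np.uint8); (a,b),ax,an=cv2.fitEllipse(cv2.convexHull(cv2.findNonZero(k))); print(d["conf"],(a,b),ax,an,at_z(c,(a,b),.0075))
# model silhouette of flange at guesses, for check
for xy in((.456,.192),):
    q=np.array([proj(c,[xy[0]+.028*np.cos(t),xy[1]+.028*np.sin(t),.004]) for t in np.linspace(0,6.28,40)]); print(q.min(0),q.max(0))
    i=c["pixels"][:,:,::-1].copy()
    for z,r in((0.0,.028),(.0075,.028),(.028,.024)):
        q=np.array([proj(c,[xy[0]+r*np.cos(t),xy[1]+r*np.sin(t),z]) for t in np.linspace(0,6.28,60)])
        i=cv2.resize(i,(640,400)); cv2.polylines(i,[np.round(q*16).astype(np.int32)],True,(0,0,255),1,shift=4)
    x0,y0=int(p[0])-80,int(p[1])-60; cv2.imwrite("pics/w3c.png",cv2.resize(i[y0:y0+120,x0:x0+160],None,fx=4,fy=4)); print(x0,y0)
```

```text
[0.45653814 0.1911444  0.12157425] [ 2.34226986e-01  2.23949584e-01 -3.52218620e-01  9.95525473e-01
 -1.11399555e-04  1.80727880e+00]
cap [320.8, 192.1] 0.58 [0.45516764 0.19027037 0.        ]
cap_grip [320.0, 195.3] 0.64 [0.45455941 0.19189311 0.018     ]
white [322.65213426 191.66510182] (321.5185546875, 193.88327026367188) (57.552330017089844, 60.409149169921875) 175.93557739257812 [0.45591015 0.1904464  0.0075    ]
0.84 (321.2823791503906, 193.5817413330078) (56.819190979003906, 59.252716064453125) 6.886300086975098 [0.45568416 0.19074628 0.0075    ]
[292.82654688 162.70337391] [350.45049576 218.5504499 ]
242 131
```

View pics/w3c.png

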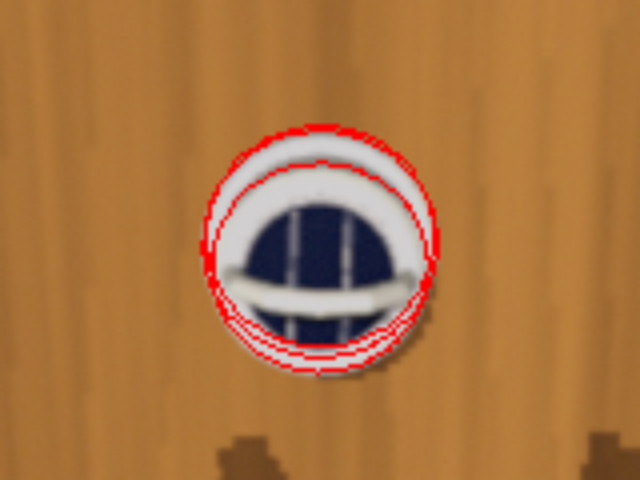

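The projected model rings match the cap at (0.456, 0.191), which is where the TCP already stands. I'll descend until the fingertips are just above the flange and close.

jog_arm(
  increments=[
    [[0,0,0.1,0,0,0,0],[0,0,0.1,0,0,0,0],[0,0,0.1,0,0,0,0],[0,0,0.08,0,0,0,0],[0,0,0.04,0,0,0,0],[0,0,0.036,0,0,0,0],[0,0,0,0,0,0,0],[0,0,0,0,0,0,255],[0,0,0,0,0,0,255],[0,0,0,0,0,0,255],[0,0,0,0,0,0,255],[0,0,0,0,0,0,255],[0,0,0,0,0,0,255],[0,0,0,0,0,0,255],[0,0,0,0,0,0,255]],
  ],
  force=60,
)

```text
clock: 7.2
tcp_pos: [0.4575, 0.192, 0.0085]
orientation: [0.001, 0.708, 0.707, 0.001]
wrist_force: [-0.1, -0.2, 5.5]
finger_gap: 0.0461
grip_force: 61.4
```

jog_arm(
  increments=[
    [[0,0,-0.06,0,0,0,255],[0,0,-0.1,0,0,0,255],[0,0,-0.12,0,0,0,255],[0,0,-0.12,0,0,0,255],[0,0,-0.08,0,0,0,255],[0,0,-0.04,0,0,0,255],[0,0,0,0,0,0,255],[0,0,0,0,0,0,255]],
  ],
)

```text
clock: 8.0
tcp_pos: [0.4562, 0.1916, 0.1366]
orientation: [-0.0, 0.708, 0.707, -0.0]
wrist_force: [-0.5, -0.2, -1.7]
finger_gap: 0.0461
grip_force: 61.6
```

Run:
```python
from h import *
s=env.get_state(); print(s["tcp_pos"],s["orientation"],s["wrist_force"],s["finger_gap"])
a=cam("wrist"); b=cam("side")
A=a["pixels"][80:400,180:460]; B=b["pixels"][100:260,200:340]
cv2.imwrite("pics/g1.png",np.hstack([A,cv2.resize(B,None,fx=2,fy=2)])[:,:,::-1])
for n,c in(("wrist",a),("side",b)):
    q=proj(c,s["tcp_pos"]); print(n,q,[(d["uv"],round(d["conf"],2)) for d in spotter.landmark_of("cap_grip",n)[:2]],[(d["uv"],round(d["conf"],2)) for d in spotter.landmark_of("cap",n)[:2]], proj(c,s["tcp_pos"]+[0,0,.0095]), proj(c,s["tcp_pos"]-[0,0,.0085]))
```

```text
[0.45622591 0.19164403 0.13657893] [-1.48105525e-04  7.07522102e-01  7.06691117e-01 -3.45095993e-04] [-0.49993541 -0.24981985 -1.66182482] 0.046148958291977536
wrist [321.74199707 244.93280079] [([322.5, 253.7], 0.73)] [([322.3, 238.6], 0.78)] [321.67985019 252.74353466] [321.79174639 238.68233013]
side [284.72087496 150.71777727] [([283.9, 147.2], 0.57), ([260.4, 358.1], 0.19)] [([281.4, 150.2], 0.68)] [284.57727898 147.82238421] [284.84846613 153.28676133]
```

View pics/g1.png

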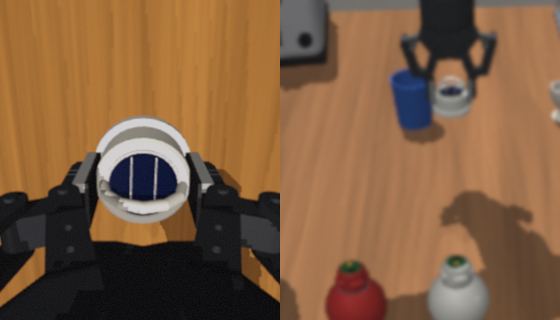

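jog_arm(
  increments=[
    [[-0.08,0.017,0,0,0,0,255],[-0.14,0,0,0,0,0,255],[-0.14,0,0,0,0,0,255],[-0.14,0,0,0,0,0,255],[-0.14,0,0,0,0,0,255],[-0.14,0,0,0,0,0,255],[-0.14,0,0,0,0,0,255],[-0.14,0,0,0,0,0,255],[-0.1,0,0,0,0,0,255],[-0.064,0,0,0,0,0,255],[0,0,0.04,0,0,0,255],[0,0,0,0,0,0,255],[0,0,0,0,0,0,255]],
  ],
)

```text
clock: 9.6
tcp_pos: [0.4598, -0.1133, 0.1265]
orientation: [-0.001, 0.707, 0.707, -0.0]
wrist_force: [-0.4, 0.5, 0.5]
finger_gap: 0.0461
grip_force: 61.6
```

Run:
```python
from h import *
s=env.get_state(); p=s["tcp_pos"]; print(p,s["orientation"],s["wrist_force"],s["finger_gap"])
b=cam("side"); i=b["pixels"][:,:,::-1].copy()
def ring(x,y,z,r,col):
    q=np.array([proj(b,[x+r*np.cos(t),y+r*np.sin(t),z]) for t in np.linspace(0,6.28,60)]); cv2.polylines(i,[np.round(q*16).astype(np.int32)],True,col,1,shift=4)
o=i.copy()
ring(.460,-.1146,.09,.0135,(0,0,255)); ring(.460,-.1146,.03,.038,(0,0,255)); ring(p[0],p[1],p[2]-.0085,.028,(255,0,0));ring(p[0],p[1],p[2]+.0195,.024,(255,0,0))
f=lambda k:cv2.resize(k[150:280,240:335],None,fx=4,fy=4)
cv2.imwrite("pics/a1.png",np.hstack([f(o),f(i)]))
```

```text
[ 0.45978368 -0.1132528   0.12652851] [-9.67487926e-04  7.07263337e-01  7.06949476e-01 -2.72435215e-04] [-0.41929471  0.52406965  0.45075845] 0.04612159891792828
```

View pics/a1.png

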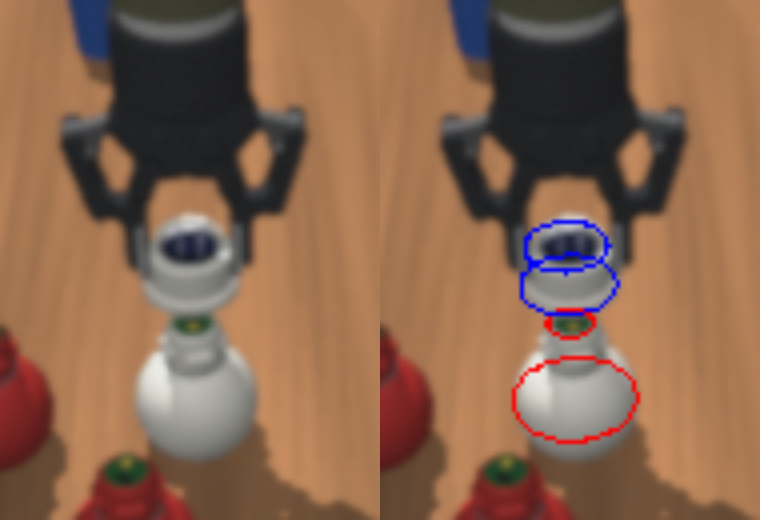

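jog_arm(
  increments=[
    [[-0.004,0.003,0.04,0,0,0,255],[0,0,0.04,0,0,0,255],[0,0,0.02,0,0,0,255],[0,0,0.01,0,0,0,255],[0,0,0.01,0,0,0,255],[0,0,0.01,0,0,0,255],[0,0,0.01,0,0,0,255],[0,0,0.01,0,0,0,255],[0,0,0,0,0,0,255],[0,0,0,0,0,0,255]],
  ],
)

```text
clock: 10.65
tcp_pos: [0.4615, -0.1154, 0.0903]
orientation: [0.0, 0.708, 0.707, 0.0]
wrist_force: [-0.9, 0.4, -0.2]
finger_gap: 0.0465
grip_force: 62.6
```

The cap is over the neck with no side load. I'll push on over the bumps.

jog_arm(
  increments=[
    [[0,0,0.008,0,0,0,255],[0,0,0.008,0,0,0,255],[0,0,0.008,0,0,0,255],[0,0,0.008,0,0,0,255],[0,0,0,0,0,0,255]],
  ],
  force=80,
)

```text
clock: 11.15
tcp_pos: [0.4609, -0.1151, 0.0811]
orientation: [-0.0, 0.708, 0.707, -0.0]
wrist_force: [0.6, -0.2, -2.6]
finger_gap: 0.0456
grip_force: 83.9
```

jog_arm(
  increments=[
    [[0,0,0.008,0,0,0,255],[0,0,0.008,0,0,0,255],[0,0,0.008,0,0,0,255],[0,0,0,0,0,0,255]],
  ],
)

```text
clock: 11.55
tcp_pos: [0.4612, -0.1153, 0.0756]
orientation: [-0.0, 0.708, 0.707, -0.0]
wrist_force: [-1.2, -0.3, -0.6]
finger_gap: 0.0455
grip_force: 84.2
```

jog_arm(
  increments=[
    [[0,0,0.006,0,0,0,255],[0,0,0.006,0,0,0,255],[0,0,0,0,0,0,255],[0,0,0,0,0,0,255]],
  ],
)

```text
clock: 11.95
tcp_pos: [0.4621, -0.1159, 0.0754]
orientation: [0.002, 0.708, 0.707, 0.0]
wrist_force: [-5.2, 2.5, 19.5]
finger_gap: 0.0455
grip_force: 86.5
```

jog_arm(
  increments=[
    [[0,0,0.006,0,0,0,255],[0,0,0,0,0,0,255],[0,0,0,0,0,0,255],[0,0,0,0,0,0,255],[0,0,0,0,0,0,255],[0,0,0,0,0,0,255],[0,0,0,0,0,0,255],[0,0,0,0,0,0,255],[0,0,0,0,0,0,255],[0,0,0,0,0,0,255],[0,0,0,0,0,0,255],[0,0,0,0,0,0,255],[0,0,0,0,0,0,255],[0,0,0,0,0,0,255]],
  ],
)

```text
clock: 13.35
tcp_pos: [0.4626, -0.1161, 0.0753]
orientation: [0.002, 0.708, 0.707, 0.0]
wrist_force: [-8.7, 2.8, 31.9]
finger_gap: 0.0451
grip_force: 87.8
```

Run:
```python
from h import *
s=env.get_state(); p=s["tcp_pos"]; print(p,s["orientation"],s["wrist_force"],s["ft_torque"])
a=cam("wrist"); b=cam("side")
cv2.imwrite("pics/p1.png",np.hstack([cv2.resize(a["pixels"][130:400,220:420],None,fx=2,fy=2),cv2.resize(b["pixels"][170:278,240:340],None,fx=3,fy=5)])[:,:,::-1])
```

```text
[ 0.46264625 -0.11607887  0.07534451] [2.47365515e-03 7.07502954e-01 7.06705893e-01 4.81384883e-04] [-8.69646155  2.77355397 31.87051054] [ 0.45612707  1.97060924 -0.02970594]
```

View pics/p1.png

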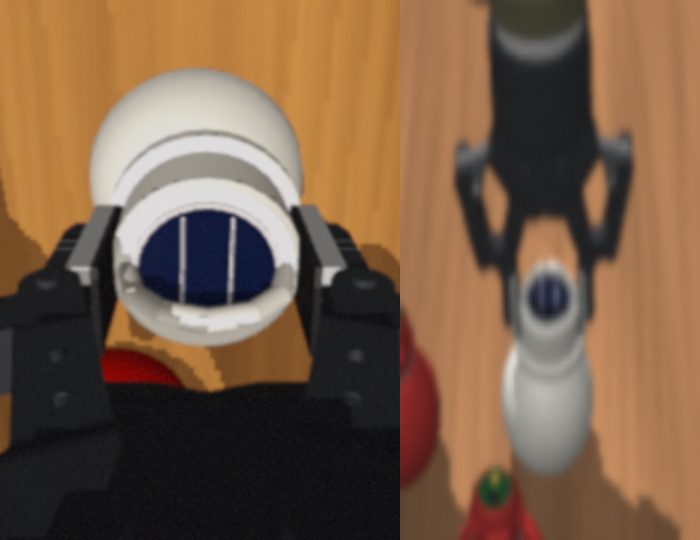

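The cap sits square on the neck, and the stop is hard: 12 N more push moved it only 0.1 mm. I'll lift gently.

jog_arm(
  increments=[
    [[0,0,-0.01,0,0,0,255],[0,0,-0.01,0,0,0,255],[0,0,-0.01,0,0,0,255],[0,0,-0.015,0,0,0,255],[0,0,-0.02,0,0,0,255],[0,0,-0.02,0,0,0,255],[0,0,-0.02,0,0,0,255],[0,0,-0.02,0,0,0,255],[0,0,-0.02,0,0,0,255],[0,0,-0.02,0,0,0,255],[0,0,-0.02,0,0,0,255],[0,0,-0.015,0,0,0,255],[0,0,-0.01,0,0,0,255],[0,0,-0.005,0,0,0,255],[0,0,0,0,0,0,255],[0,0,0,0,0,0,255],[0,0,0,0,0,0,255],[0,0,0,0,0,0,255],[0,0,0,0,0,0,255],[0,0,0,0,0,0,255]],
  ],
)

```text
clock: 15.45
tcp_pos: [0.4612, -0.1153, 0.125]
orientation: [-0.0, 0.708, 0.707, -0.0]
wrist_force: [-0.6, -0.0, -1.8]
finger_gap: 0.0457
grip_force: 83.9
```

Run:
```python
from h import *
s=env.get_state(); p=s["tcp_pos"]; print(p,s["orientation"],s["wrist_force"],s["grip_force"])
a=cam("wrist"); b=cam("side")
cv2.imwrite("pics/l1.png",np.hstack([cv2.resize(a["pixels"][130:400,220:420],None,fx=2,fy=2),cv2.resize(b["pixels"][143:278,240:340],None,fx=4,fy=4)])[:,:,::-1])
```

```text
[ 0.46124143 -0.11526626  0.12497733] [-1.27723774e-05  7.07544865e-01  7.06668424e-01 -4.96942791e-05] [-0.60821152 -0.01245346 -1.80080741] 83.93034951469872
```

View pics/l1.png

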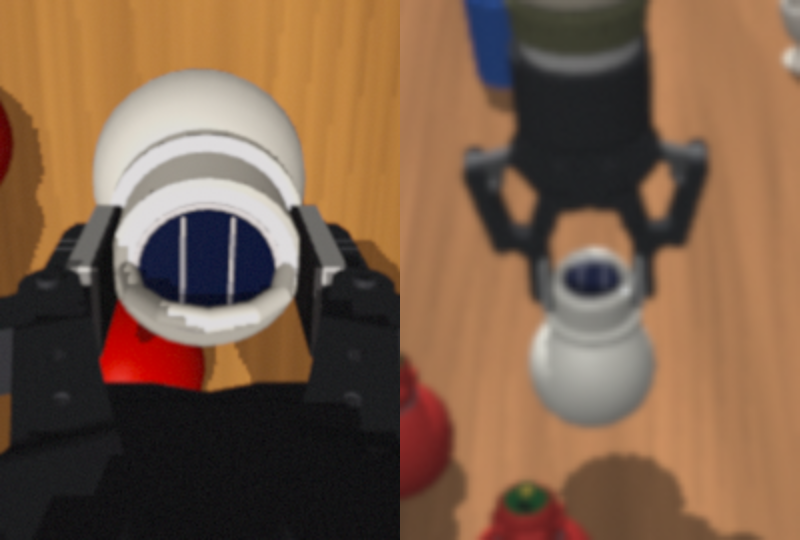

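The bulb hangs upright from its cap about 5 cm up, in the same position under the cap as before the lift, and the arm is still.

```bash
python3 -c "
from h import *
print(ticket.hand_in())"
```

```text
the job is handed in; nothing more can be done
None
```

I handed the job in: the cap is snapped home and was pressed at about 32 N for over a second, and the bulb hangs upright and still from its cap about 5 cm above the plank; the hand-in call gave no verdict.

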